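# Put the session's vials on chill at setting 5

### The job

Put the rack of vaccine vials down in the well of the bench chiller, put the clear cover back on over it so that it sits fully down around the collar, and turn the chiller's dial clockwise to setting 5, the fifth click on from off. The vials are glass: keep the rack upright, lower it in rather than dropping it, and leave the other things on the table where they are.

Things in the scene. Friction and masses are not known exactly. Their poses are not given: they have to be found in the camera images.
- well (a point): Centre of the well's floor in the bench chiller, a fixed white box 260 mm deep (x) x 180 wide (y) x 105 high, dial panel on the robot's side. Axes are the chiller's: x from the dial to its back, y left seen from the dial side, z up. The well is a rectangular pit, inside 72 mm along x, 112 along y; this floor is 55 mm above the table, 50 below the flat top deck. The dial's axis is 116 mm away along -x.
- collar (a point): Centre of the well's mouth at deck height, 50 mm straight above the well point, same axes. Around it a metal collar, 5 mm thick and 8 mm high, stands on the deck: 82 mm (x) x 122 mm (y) outside. The cover belongs around it, rim on the deck.
- rack_center (a point): Centre of the loose vial rack, 53.5 mm above its underside; z up. An aluminium block 64 mm (x) x 104 (y) x 38 high with two rows of four amber vials, caps up to 69 mm above the underside, and a carrying bar on top. About 0.55 kg. Starts on the table. In the well it stands on the floor, bar along the well's y, either way round, 4 mm to spare on each side.
- rack_bar (a point): Middle of the rack's black carrying bar, 100 mm above the rack's underside (46.5 above its centre), axes as the rack. The bar runs along the rack's y, 104 mm long, 12 wide, 14 high, on a thin post at each end; grip it across, from above. The vial caps end 31 mm below this point.
- cover_center (a point): Centre of the loose clear cover, 52 mm above its lower rim; z up. A box-shaped hood open below, outside 98 mm (x) x 138 (y), inside 92 x 132, flat top 70 mm above the rim, bar handle above. About 0.22 kg. Starts on the table. On the chiller its rim stands on the deck around the collar, handle along the well's y, either way round, 5 mm to spare on each side.
- cover_bar (a point): Middle of the cover's white handle bar, 98 mm above the cover's rim (46 above its centre), axes as the cover. The bar runs along the cover's y, 80 mm long, 14 wide, 12 high, with 22 mm free under it, on two posts 34 mm either side of the middle; grip it across, from above.
- dial (a joint): The dial's angle in rad: 0 at off, growing clockwise seen from above. Settings 0 to 7, one click each 0.524 rad (30 deg), setting 5 at 2.618; stops just beyond 0 and 7. It takes about 0.16 N m to leave a setting; past half-way it snaps into the next if let go. It starts in any setting from 0 to 3.
- dial_grip (a point): On the dial's upright axis, 28 mm above the deck, high in the grip bar. Light grey dial: round skirt 62 mm across, top 9 mm above the deck, with an upright bar across it 60 mm long, 16 wide, top 36 mm above the deck. Turns with the dial: x along the bar to the end with the black pointer line. At off the pointer looks 105 deg counter-clockwise (from above) of the well's x; each click is 30 deg clockwise.
- off_mark (a point): The white ring on the dark panel that marks off (0), 40 mm from the dial's axis. Clockwise from it, 30 deg apart, seven white bars mark settings 1 to 7, each wider than the one before. Fixed to the chiller, at deck height.
- bowl: Steel bowl, loose, 110 mm across, 45 high, standing beyond the work; to be left alone. Origin at the centre of its underside.
- bottle: White pump bottle with a blue band, loose, 64 mm across, 166 high, standing beyond the work; to be left alone. Origin at the centre of its underside.
There are look-alikes about, which are no part of the job. Leave any purple look-alike of the part that bears rack_center alone. Of the things that look like the part that bears cover_center, the smaller one is meant.

How it is judged:
By the outcome, as a careful person would: the job done as asked, in the order asked, and still so for the second after the job is handed in, with the robot touching nothing.
It also fails if it takes over 72 s, if anything falls off the work surface, if the arm or the gripper's body presses on something with over 40 N, if the wrist force passes 120 N, or if a joint passes its speed limit or range.

### The arm

A 6-joint arm with a two-finger parallel gripper is mounted at the origin on the work surface. World frame = base frame: x ahead of the robot, y to its left, z up, the work surface at z = 0. Lengths are in m, angles in rad, forces in N, time in s.
With the tool pointing down it reaches from about 0.3 to 0.75 m from the base axis. Payload 8.5 kg.
Tool frame: the origin (TCP) lies midway between the tips of the shut fingers; the grasp point (between the pads) lies 19 mm behind it; z points along the fingers, y is the line along which they close (so a half turn about z gives the same grasp; the last joint's range is limited). The gripper opens to 85 mm and grips with 20 to 120 N. Pads are 22 mm wide; open, the fingers measure 114 mm over their backs; the gripper's body (76 mm by 85 mm) begins 54 mm behind the grasp point. The pads swing forward as they close: fully open they stand 13 mm farther back than shut.
Start: joints at [-1.361, 0.381, 1.297, -0, 1.464, -0.215], TCP at [0.227, -0.501, 0.231] pointing down, gripper open.
Joint ranges: [-3.11, 3.11], [-0.89, 2.33], [0.22, 2.48], [-1.42, 4.56], [0.17, 2.85], [-2.88, 2.88]. Speed limits (rad/s): [2.39, 2.39, 3.14, 3.14, 3.14, 3.14].

### API

Orientations are given as a rotation vector (axis times angle).
In Python, from station import * gives the robot as it stands.
- The arm moves only by the tool apply_moves, never from a script. Its argument "rows" is a list that holds one entry, the list of rows, each a list of 7 numbers: the shift along the tool's x, y, z in mm, then the turn, a rotation vector about the tool's x, y, z in degrees, then the opening in per cent of the stroke, from 0 (shut) to 100 (fully open). In form: [[[dx, dy, dz, wx, wy, wz, grip], ...]]. A call has 1 to 10 rows; each row is the pose to reach, as a shift and turn from the pose commanded when the call began, along the tool's axes at that moment; what a row does not reach only later rows make up. A row lasts 1/12 s, in which the tool goes at most 41.7 mm and 7.16 degrees, less where a joint would pass 70% of its speed; a pose out of reach is approached as far as the arm can. A call with a gripper value outside its range is refused whole. The fingers move at their own pace and stop on an object; "force" is the grip in N (left out, the last holds). Time passes only in rows, so rows that repeat a pose let the fingers close. It gives the time, the measured TCP pose, the force, the opening and the grip force at its end, in the units of the state.
- sense(): the state, without advancing time (a new reading comes with each control period).
- read_camera(name): name is "side" or "top"; returns (picture, depth): 400x640x3 uint8, red, green, blue; 400x640 float32, m along the optical axis (not along the pixel's ray), 0 where there is no reading.
- camera_info(name): a dict with "camera_matrix" (3x3 intrinsics, pixels), "dist_coeffs" ([k1, k2, p1, p2, k3] as OpenCV has them; the pictures are not rectified), "pose" (4x4, takes a point from camera to world coordinates). Camera axes: x right, y down, z forward; pixel columns grow to the right and rows downward; lengths in m; the calibration is good to about 2 mm. A picture is of the moment at which its call begins. camera_info takes no time and is no camera call.
- hand_in(): hands the job in; it is judged then, once.
Trained networks look in the newest picture that a camera, given by its name, has taken for a name from the list of things; names that differ only in an ending like _2 or _b are one class to them, and where a whole thing is asked for, a point or a joint stands for the part that bears it (a point fixed in the world has none). Each returns a list of dicts, best first, with "confidence" (0 to 1); they miss things now and then, are a little off and sometimes report something else, mostly with a low value. They report only what shows in the picture. A call takes as long as a camera call. They do not tell look-alikes from the thing itself.
- trace(query, camera): "region" (400x640 bool, what is visible of it) and "rect" ([centre column, centre row, width, height] in pixels, round what is visible of it).
The state is a dict: "t": time; "joint_pos": joint angles; "joint_velocities": joint speeds; "effort": joint torques, N m; "ee_pos": TCP position; "tcp_rot": TCP orientation; "ft_force": force on the tool from outside, world axes, zero at the start; "ft_torque": the same for the moment, N m; "gripper_width": finger opening in m; "grip_force": force on a finger pad.
Only numpy, scipy, OpenCV 4.12 (cv2) and the standard library are available. Lean on these libraries where they do the work, as an engineer would, in place of code of your own. Each camera call takes 0.05 s, during which the arm holds its last target. There are 200 camera calls.

## Working session

There is one attempt and no reset: what is moved stays moved. The work goes in short steps, Python scripts to look and compute and a tool call to move; the robot and the scene stay as the last step left them, time stands still between calls to the robot, and variables do not carry over. Pictures are saved under pics/ and viewed, at most 10 in all, crops included, and the job is handed in when it is done.

Besides the shell and the picture viewer there is one more tool, called in YAML: its name, and indented under it one key for each argument. apply_moves: Moves the arm, as the interface text tells. Its arguments: {"type":"object","properties":{"rows":{"type":"array","items":{"type":"array","items":{"type":"array","items":{"type":"number"}}}},"force":{"type":"number"}},"required":["rows"]}

```bash
ls; mkdir -p pics
python3 - <<'E'
from station import *
import cv2
for n in("top","side"):
    p,d=read_camera(n); cv2.imwrite(f"pics/{n}0.png",p[:,:,::-1]); i=camera_info(n); print(n,i["camera_matrix"],i["dist_coeffs"],i["pose"])
print(sense())
E
```

```text
pics
top [[449.68379025   0.         314.466159  ]
 [  0.         449.68379025 199.05870831]
 [  0.           0.           1.        ]] [-0.01496371  0.          0.          0.          0.        ] [[-2.13973333e-02 -9.80711550e-01  1.94285898e-01  1.75663418e-01]
 [-9.99757359e-01  2.20061594e-02  9.75641168e-04  7.43931464e-02]
 [-5.23230900e-03 -1.94217880e-01 -9.80944462e-01  1.44468824e+00]
 [ 0.00000000e+00  0.00000000e+00  0.00000000e+00  1.00000000e+00]]
side [[461.0820236    0.         321.79905872]
 [  0.         461.0820236  207.81898573]
 [  0.           0.           1.        ]] [-0.08394227  0.          0.          0.          0.        ] [[-0.78890943 -0.3465186   0.50749066 -0.25420745]
 [-0.61450169  0.44069581 -0.65435073  0.975686  ]
 [ 0.00309569 -0.82807733 -0.56060535  0.87032625]
 [ 0.          0.          0.          1.        ]]
{'t': 0.1, 'joint_pos': array([-1.36129476e+00,  3.81120669e-01,  1.29815808e+00, -2.22496200e-05,
        1.46361705e+00, -2.15321813e-01]), 'joint_velocities': array([ 0.00033252, -0.00105606, -0.00233529,  0.0026346 , -0.00010304,
        0.00028311]), 'effort': array([ 5.16517102e-03, -4.49223304e+01, -2.31654149e+01, -8.45669911e-05,
        3.69992529e-03,  1.41546056e-05]), 'ee_pos': array([ 0.22661282, -0.50085281,  0.23078687]), 'tcp_rot': array([-3.06971169e+00, -6.62033207e-01,  2.87775810e-05]), 'ft_force': array([ 0.48285024,  0.1515517 , -0.3801482 ]), 'ft_torque': array([ 0.02272194, -0.01420756, -0.0369751 ]), 'grip_force': 0.0, 'gripper_width': 0.08562326970296667}
```

View pics/top0.png

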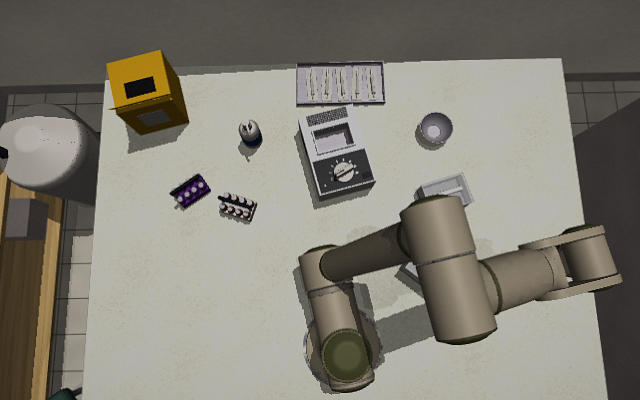

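View pics/side0.png

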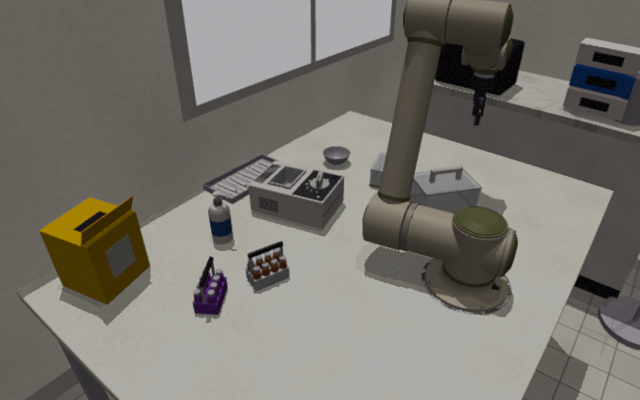

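The top view shows the chiller at (335,155), with its dial at (344,172). The real rack is at (237,206), the purple look-alike at (190,190). One cover is at (445,190) and the other is half hidden under the arm near (410,270).

```bash
cat > h.py <<'E'
from station import *
import numpy as np, cv2
from scipy.spatial.transform import Rotation as R
def cloud(n):
    p,d=read_camera(n); i=camera_info(n); K=np.array(i["camera_matrix"]); D=np.array(i["dist_coeffs"]); T=np.array(i["pose"])
    v,u=np.mgrid[:400,:640]
    q=cv2.undistortPoints(np.stack([u,v],-1).reshape(-1,1,2).astype(np.float64),K,D).reshape(400,640,2)
    c=np.dstack([q*d[...,None],d])
    w=c@T[:3,:3].T+T[:3,3]; w[d==0]=np.nan
    return p,w
def proj(n,P):
    i=camera_info(n); T=np.linalg.inv(np.array(i["pose"])); 
    return cv2.projectPoints(np.atleast_2d(P).astype(float),cv2.Rodrigues(T[:3,:3])[0],T[:3,3],np.array(i["camera_matrix"]),np.array(i["dist_coeffs"]))[0].reshape(-1,2)
def rect(P):
    (c,s,a)=cv2.minAreaRect(P[:,:2].astype(np.float32)*1000); return np.round(c,1),np.round(s,1),round(a,1)
E
python3 - <<'E'
from h import *
p,w=cloud("top")
def box(u0,u1,v0,v1):
    m=np.zeros((400,640),bool); m[v0:v1,u0:u1]=1; return m
def rep(name,m,z0,z1):
    P=w[m&(w[...,2]>z0)&(w[...,2]<z1)]
    print(name,len(P),rect(P) if len(P)>3 else '', np.median(P,0).round(4) if len(P) else '')
ch=box(290,385,95,210)
rep("deck",ch,.098,.109); rep("collar",ch,.110,.117); rep("wellfloor",box(305,365,110,165),.045,.065);rep("dialbar",ch,.130,.15)
rep("rackbar",box(215,262,180,230),.097,.12)
rep("rackall",box(215,262,180,230),.02,.12)
for q in ["cover_center","rack_center","dial_grip","cover_bar","rack_bar","well","off_mark"]:
    for r in trace(q,"top"):
        P=w[r["region"]]; print(q,round(r["confidence"],2),np.round(r["rect"],1),r["region"].sum(),np.nanmedian(P,0).round(3),np.nanmax(P[:,2]).round(3), rect(P[~np.isnan(P[:,0])]))
im=cv2.resize(p[90:300,210:490,::-1],(800,600),interpolation=cv2.INTER_CUBIC); cv2.imwrite("pics/c1.png",im)
E
```

```text
deck 3169 (array([599.7,   5. ]), array([262.1, 180.7]), 14.0) [0.5796 0.009  0.1044]
collar 448 (array([598.1,   5.3]), array([255.4, 178.8]), 14.1) [ 0.5647 -0.008   0.1124]
wellfloor 574 (array([634.2,  33. ]), array([ 71.3, 156.3]), 23.4) [0.644  0.0133 0.0552]
dialbar 113 (array([521.1, -14.3]), array([17.1, 59.8]), 30.2) [ 0.5204 -0.0143  0.1397]
rackbar 134 (array([436.9, 321.9]), array([102.7,  12.5]), 71.0) [0.4368 0.3207 0.105 ]
rackall 699 (array([436.6, 322.3]), array([105.4,  64.4]), 71.5) [0.431  0.3188 0.0583]
cover_center 0.78 [444.1 191.8  57.9  37. ] 1030 [ 0.472 -0.347  0.069] 0.671 (array([ 426. , -269.5]), array([127.2, 355.8]), 25.3)
cover_center 0.74 [409.9 268.8  21.   20.4] 197 [ 0.222 -0.209  0.089] 0.629 (array([ 226.4, -174.7]), array([144.1,  49.2]), 80.1)
rack_center 0.58 [237.4 206.   35.8  26.4] 742 [0.43  0.315 0.054] 0.112 (array([438.8, 319.2]), array([103.5,  70.5]), 71.5)
rack_center 0.56 [193.6 192.2  40.4  32.4] 754 [0.487 0.468 0.05 ] 0.114 (array([500.5, 479.1]), array([ 81.6, 103.6]), 33.3)
dial_grip 0.74 [344.1 172.3  20.2  23.5] 325 [ 0.517
[... 253 characters left out ...]
2 -0.348  0.07 ] 0.113 (array([ 462.5, -336.6]), array([108. , 145.6]), 11.7)
cover_bar 0.46 [345.1 171.6  24.7  21.2] 329 [ 0.518 -0.015  0.116] 0.146 (array([521.8, -15.2]), array([59.1, 62.8]), 88.9)
rack_bar 0.93 [235.8 208.2  36.6  28.7] 736 [0.431 0.317 0.056] 0.112 (array([442.2, 326.3]), array([116.6,  72.5]), 71.5)
rack_bar 0.83 [189.6 192.6  38.7  34.9] 771 [0.486 0.469 0.05 ] 0.114 (array([500., 479.]), array([ 80.6, 103.3]), 33.3)
well 0.81 [338.9 151.8  81.8 101.5] 5200 [0.586 0.005 0.104] 0.146 (array([ 6.221e+02, -4.000e-01]), array([306.3, 205.4]), 13.8)
off_mark 0.82 [336.2 154.3  78.9  96.5] 5032 [0.586 0.005 0.104] 0.146 (array([612.3,  -3.1]), array([285.2, 203.9]), 14.3)
```

View pics/c1.png

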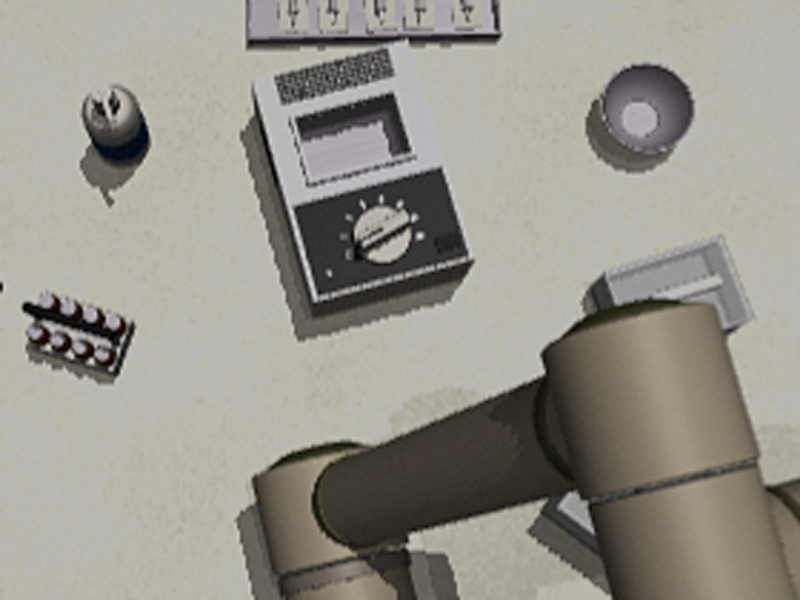

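The dial's pointer end sits by the off ring, so it is at setting 0 and the bar lies at 120°, as expected. The well is at about (634,14), axis at 14°. The rack bar is at (437,321), running at 71°.

```bash
cat >> h.py <<'E'
def state():
    s=sense(); M=R.from_rotvec(s["tcp_rot"]).as_matrix(); return s,M
def go(x,y,z,psi):
    "target TCP mm and heading (deg) of the tool y axis -> move row"
    s,M=state(); c,n=np.cos(np.radians(psi)),np.sin(np.radians(psi))
    G=np.array([[-n,c,0],[c,n,0],[0,0,-1]])
    d=M.T@(np.array([x,y,z])-s["ee_pos"]*1000); r=R.from_matrix(M.T@G).as_rotvec(degrees=True)
    print("row",d.round(1),r.round(2),"t",round(s["t"],2),"q6",s["joint_pos"].round(2)[[0,5]])
E
python3 -c "
from h import *
go(437,321,240,-19)"
```

```text
row [ 530.5 -662.3   -8.7] [ -0.    -0.   -46.66] t 0.5 q6 [-1.36 -0.22]
```

apply_moves:
  rows:
    - [[530, -662, -9, 0, 0, -46.7, 100], [530, -662, -9, 0, 0, -46.7, 100], [530, -662, -9, 0, 0, -46.7, 100], [530, -662, -9, 0, 0, -46.7, 100], [530, -662, -9, 0, 0, -46.7, 100], [530, -662, -9, 0, 0, -46.7, 100], [530, -662, -9, 0, 0, -46.7, 100], [530, -662, -9, 0, 0, -46.7, 100], [530, -662, -9, 0, 0, -46.7, 100], [530, -662, -9, 0, 0, -46.7, 100]]
  force: 40

```text
t: 1.33
ee_pos: [0.3297, -0.0956, 0.236]
tcp_rot: [2.557, 1.824, 0.001]
ft_force: [0.7, -1.0, 0.1]
gripper_width: 0.0851
grip_force: 0.0
```

```bash
python3 -c "
from h import *
go(437,321,240,-19)"
```

```text
row [428.8 -34.2  -4.1] [ 0.06  0.01 -0.01] t 1.33 q6 [-0.63 -0.3 ]
```

apply_moves:
  rows:
    - [[428, -34, -4, 0, 0, 0, 100], [428, -34, -4, 0, 0, 0, 100], [428, -34, -4, 0, 0, 0, 100], [428, -34, -4, 0, 0, 0, 100], [428, -34, -4, 0, 0, 0, 100], [428, -34, -4, 0, 0, 0, 100], [428, -34, -4, 0, 0, 0, 100], [428, -34, -4, 0, 0, 0, 100], [428, -34, -4, 0, 0, 0, 100], [428, -34, -4, 0, 0, 0, 100]]

```text
t: 2.17
ee_pos: [0.4335, 0.3085, 0.2397]
tcp_rot: [2.556, 1.826, 0.0]
ft_force: [2.2, -0.3, 0.5]
gripper_width: 0.0856
grip_force: 0.0
```

Run:
```python
from h import *
go(437,321,82,-19)
p,w=cloud("top")
for (n,u0,u1,v0,v1) in [("A",415,475,165,218),("B",375,450,235,310)]:
    b=w[v0:v1,u0:u1]
    for z0,z1 in((.02,.2),(.06,.078),(.085,.125)):
        P=b[(b[...,2]>z0)&(b[...,2]<z1)]
        print(n,z0,len(P),rect(P),np.percentile(P[:,2],[50,98]).round(4))
q=p[150:330,360:500]; cv2.imwrite("pics/cov.png",cv2.resize(q[:,:,::-1],(467,600),interpolation=cv2.INTER_CUBIC))
```

```text
row [ 13.   -0.8 157.7] [ 0.02 -0.01  0.07] t 2.17 q6 [0.4  0.73]
A 0.02 1569 (array([ 456.5, -339.1]), array([100.3, 143.6]), 16.4) [0.0696 0.1044]
A 0.06 1291 (array([ 456.5, -339.1]), array([100.3, 143.6]), 16.4) [0.0696 0.0758]
A 0.085 128 (array([ 456.1, -339.2]), array([14.2, 80.8]), 16.5) [0.1023 0.1079]
B 0.02 2068 (array([ 228.8, -301.7]), array([184.1, 139.8]), 51.2) [0.097  0.1451]
B 0.06 85 (array([ 215.2, -244.2]), array([205.5,  99.8]), 15.0) [0.0684 0.0765]
B 0.085 1636 (array([ 236. , -292.7]), array([160.9, 139.8]), 51.2) [0.0974 0.1034]
```

View pics/cov.png

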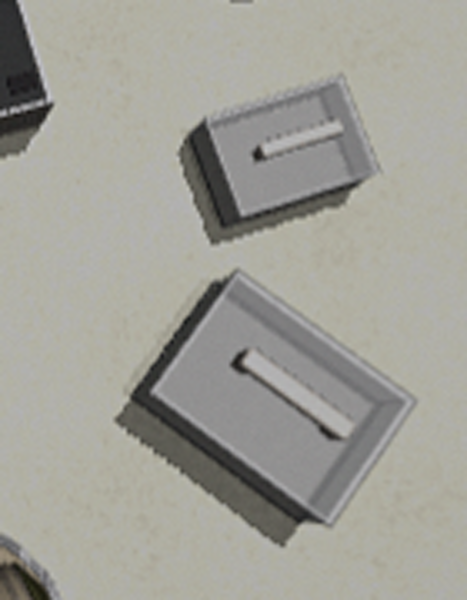

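The smaller cover is the upper one, at (456,-339), with its handle at 106.4°. Next I'll lower onto the rack bar and grip it.

apply_moves:
  rows:
    - [[13.5, -1, 10, 0, 0, 0, 100], [13.5, -1, 50, 0, 0, 0, 100], [13.5, -1, 90, 0, 0, 0, 100], [13.5, -1, 125, 0, 0, 0, 100], [13.5, -1, 145, 0, 0, 0, 100], [13.5, -1, 157, 0, 0, 0, 100], [13.5, -1, 157, 0, 0, 0, 100], [13.5, -1, 157, 0, 0, 0, 0], [13.5, -1, 157, 0, 0, 0, 0], [13.5, -1, 157, 0, 0, 0, 0]]
  force: 50

```text
t: 3.05
ee_pos: [0.4376, 0.3194, 0.0839]
tcp_rot: [2.557, 1.825, 0.004]
ft_force: [-1.1, 0.5, -0.3]
gripper_width: 0.0518
grip_force: 0.0
```

apply_moves:
  rows:
    - [[0, 0, 0, 0, 0, 0, 0], [0, 0, 0, 0, 0, 0, 0], [0, 0, 0, 0, 0, 0, 0], [0, 0, 0, 0, 0, 0, 0], [0, 0, 0, 0, 0, 0, 0], [0, 0, 0, 0, 0, 0, 0]]

```text
t: 3.55
ee_pos: [0.4377, 0.3192, 0.0831]
tcp_rot: [2.557, 1.825, 0.002]
ft_force: [2.4, -1.3, 4.7]
gripper_width: 0.0107
grip_force: 50.2
```

apply_moves:
  rows:
    - [[0, 0, 0, 0, 0, 0, 0], [0, 0, -5, 0, 0, 0, 0], [0, 0, -20, 0, 0, 0, 0], [0, 0, -45, 0, 0, 0, 0], [0, 0, -80, 0, 0, 0, 0], [0, 0, -115, 0, 0, 0, 0], [0, 0, -150, 0, 0, 0, 0], [0, 0, -180, 0, 0, 0, 0], [0, 0, -195, 0, 0, 0, 0], [0, 0, -200, 0, 0, 0, 0]]
  force: 80

```text
t: 4.38
ee_pos: [0.4369, 0.3194, 0.2846]
tcp_rot: [-2.557, -1.826, -0.003]
ft_force: [0.3, 0.0, -6.3]
gripper_width: 0.0103
grip_force: 78.4
```

Run:
```python
from h import *
go(634,14,283,14)
p,w=cloud("side");cv2.imwrite("pics/s1.png",p[:,:,::-1])
```

```text
row [-224.9  285.6    1.6] [  0.1   -0.08 -32.94] t 4.38 q6 [0.41 0.74]
```

apply_moves:
  rows:
    - [[-6, 8, 1, 0, 0, -1, 0], [-20, 26, 1, 0, 0, -4, 0], [-44, 56, 1, 0, 0, -8, 0], [-68, 87, 1, 0, 0, -12, 0], [-92, 117, 1, 0, 0, -16, 0], [-116, 148, 1, 0, 0, -20, 0], [-140, 178, 1, 0, 0, -24, 0], [-164, 209, 1, 0, 0, -28, 0], [-188, 239, 1, 0, 0, -31, 0], [-208, 265, 1, 0, 0, -33, 0]]

```text
t: 5.27
ee_pos: [0.6203, 0.0341, 0.2786]
tcp_rot: [-1.928, -2.474, 0.004]
ft_force: [0.5, 0.4, -5.0]
gripper_width: 0.0105
grip_force: 78.4
```

Run:
```python
from h import *
go(634,14,283,14)
```

```text
row [-22.8   8.3  -4.5] [-0.29 -0.11  0.14] t 5.27 q6 [-0.14 -0.38]
```

apply_moves:
  rows:
    - [[-15, 5, -3, 0, 0, 0, 0], [-23, 8, -3, 0, 0, 0, 0], [-23, 8, -3, 0, 0, 0, 0], [-23, 8, -3, 0, 0, 0, 0], [-23, 8, -3, 0, 0, 0, 0]]

```text
t: 5.68
ee_pos: [0.6327, 0.0175, 0.284]
tcp_rot: [-1.93, -2.476, 0.001]
ft_force: [0.2, 0.0, -4.7]
gripper_width: 0.0102
grip_force: 78.4
```

Run:
```python
from h import *
go(634,14,283,14)
p,w=cloud("top"); a=p[70:230,250:430]
p2,w2=cloud("side"); b=p2[60:260,200:420]
cv2.imwrite("pics/hold.png",cv2.resize(np.hstack([cv2.resize(a,(400,356)),cv2.resize(b,(392,356))]),(792,356))[:,:,::-1])
s,M=state(); T=s["ee_pos"]
# side cloud in tool frame (x along bar, y across, z down)
L=(w2-T)@M*1000
m=(abs(L[...,0])<80)&(abs(L[...,1])<60)&(L[...,2]>-35)&(L[...,2]<110)
for z0,z1 in((-28,-14),(12,40),(45,82)):
    k=m&(L[...,2]>z0)&(L[...,2]<z1); P=L[k]; print("side",z0,len(P),np.percentile(P[:,0],[1,99]).round(1),np.percentile(P[:,1],[1,99]).round(1)) if len(P) else 0
P=L[m]; print(np.percentile(P[:,2],[1,99]).round(1))
L=(w-T)@M*1000
m=(abs(L[...,0])<80)&(abs(L[...,1])<60)
for z0,z1 in((-30,-5),(12,40),(40,90)):
    k=m&(L[...,2]>z0)&(L[...,2]<z1); P=L[k]; print("top",z0,len(P),np.percentile(P[:,0],[1,99]).round(1),np.percentile(P[:,1],[1,99]).round(1)) if len(P) else 0
```

```text
row [-3.7  0.4  1. ] [-0.08 -0.06  0.12] t 5.68 q6 [-0.16 -0.41]
side -28 99 [-37.8  57.9] [-17.5  19.4]
side 12 370 [-43.2  56.8] [-26.9  26.4]
side 45 344 [-43.4  61.5] [-31.7  33. ]
[-32.   79.3]
top -30 11 [-46.8 -30.6] [-4.6  3.4]
top 12 1 [-40.6 -40.6] [18.9 18.9]
```

View pics/hold.png

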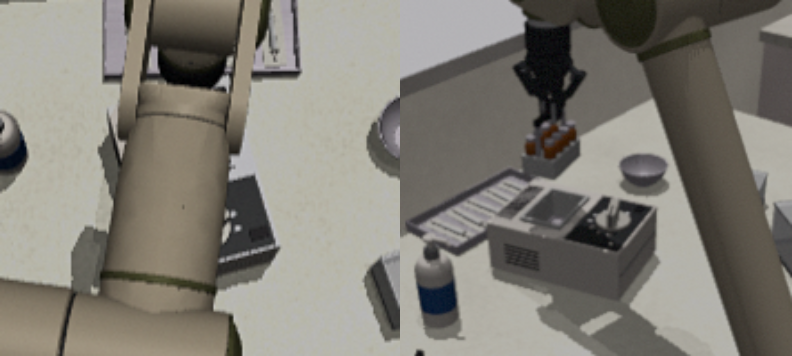

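The side view shows the rack hanging upright over the well. I'll refine its offset along the bar by comparing it with the chiller faces in the same camera.

Run:
```python
from h import *
s,M=state(); T=s["ee_pos"]
a=np.radians(14); X=np.array([np.cos(a),np.sin(a)]); Y=np.array([-X[1],X[0]])
W0=np.array([.6336,.0138])
p2,w2=cloud("side")
gx=(w2[...,:2]-W0)@X*1000; gy=(w2[...,:2]-W0)@Y*1000; z=w2[...,2]*1000
print("well->TCP",((T[:2]-W0)@X*1000).round(1),((T[:2]-W0)@Y*1000).round(1))
def r(n,m,v):
    q=v[m]; print(n,len(q),np.percentile(q,[5,25,50,75,95]).round(1))
r("chiller +y face (90)",(z>20)&(z<90)&(gx>-140)&(gx<70)&(abs(gy-90)<15),gy)
r("chiller -x face(-165)",(z>20)&(z<90)&(abs(gy)<60)&(abs(gx+165)<15),gx)
u=T[2]*1000  # TCP height ; rack underside at about u-83
b=(z>u-80)&(z<u-50)
r("rack +y face",b&(abs(gx)<25)&(gy>30)&(gy<75),gy)
r("rack -x face",b&(abs(gy)<35)&(gx<-15)&(gx>-50),gx)
r("underside z",(z>u-120)&(z<u-40)&(abs(gx)<45)&(abs(gy)<60),z)
# heading of the faces
for n,m in(("rack+y",b&(abs(gx)<28)&(gy>45)&(gy<75)),("ch+y",(z>20)&(z<90)&(gx>-140)&(gx<70)&(abs(gy-90)<10))):
    k=np.polyfit(gx[m],gy[m],1); print(n,np.degrees(np.arctan(k[0])).round(1),k[1].round(1))
m=(abs(z-105)<4)&(abs(gx-35+0)<220)&(abs(gy)<100); print("deck",rect(w2[m]))
```

```text
well->TCP 0.1 3.7
chiller +y face (90) 1070 [85.7 87.9 89.5 91.1 93.5]
chiller -x face(-165) 255 [-163.1 -162.2 -161.4 -160.6 -159.8]
rack +y face 123 [56.2 58.1 59.3 61.  62.6]
rack -x face 84 [-31.2 -30.  -29.3 -28.5 -27.4]
underside z 343 [206.6 216.6 227.3 238.8 243.3]
rack+y 1.7 59.2
ch+y 0.3 89.7
deck (array([602.3,   7.1]), array([262.8, 194.1]), 13.1)
```

apply_moves:
  rows:
    - [[-4, 0, 0, 0, 0, 0, 0], [-7.7, 0.5, 5, 0, 0, 0, 0], [-7.7, 0.5, 20, 0, 0, 0, 0], [-7.7, 0.5, 40, 0, 0, 0, 0], [-7.7, 0.5, 60, 0, 0, 0, 0], [-7.7, 0.5, 72, 0, 0, 0, 0], [-7.7, 0.5, 76, 0, 0, 0, 0], [-7.7, 0.5, 76, 0, 0, 0, 0], [-7.7, 0.5, 76, 0, 0, 0, 0]]

```text
t: 6.58
ee_pos: [0.6361, 0.0085, 0.2093]
tcp_rot: [1.933, 2.475, 0.001]
ft_force: [0.4, 0.3, -4.9]
gripper_width: 0.0103
grip_force: 78.4
```

Run:
```python
from h import *
a=np.radians(14); X=np.array([np.cos(a),np.sin(a)]); Y=np.array([-X[1],X[0]]);W0=np.array([.6336,.0138])
t=W0*1000+0.5*X-3.9*Y; go(*t,138,14)
p2,w2=cloud("side");gx=(w2[...,:2]-W0)@X*1000; gy=(w2[...,:2]-W0)@Y*1000; z=w2[...,2]*1000
u=sense()["ee_pos"][2]*1000; b=(z>u-76)&(z<u-50)
for v,m in((gy,b&(abs(gx)<25)&(gy>30)&(gy<75)),(gx,b&(abs(gy)<35)&(gx<-15)&(gx>-50))): print(m.sum(),np.percentile(v[m],[5,50,95]).round(1))
```

```text
row [ 1.9 -0.7 71.3] [0.06 0.03 0.03] t 6.58 q6 [-0.17 -0.42]
101 [46.1 50.1 54.1]
71 [-29.8 -27.8 -26. ]
```

apply_moves:
  rows:
    - [[1.5, -0.7, 3, 0, 0, 0, 0], [1.5, -0.7, 8, 0, 0, 0, 0], [1.5, -0.7, 13, 0, 0, 0, 0], [1.5, -0.7, 18, 0, 0, 0, 0], [1.5, -0.7, 23, 0, 0, 0, 0], [1.5, -0.7, 28, 0, 0, 0, 0], [1.5, -0.7, 30, 0, 0, 0, 0], [1.5, -0.7, 30, 0, 0, 0, 0]]

```text
t: 7.3
ee_pos: [0.6345, 0.0099, 0.1778]
tcp_rot: [-1.933, -2.475, 0.001]
ft_force: [0.2, 0.7, -4.5]
gripper_width: 0.0107
grip_force: 78.4
```

apply_moves:
  rows:
    - [[0, 0, 5, 0, 0, 0, 0], [0, 0, 12, 0, 0, 0, 0], [0, 0, 19, 0, 0, 0, 0], [0, 0, 26, 0, 0, 0, 0], [0, 0, 32, 0, 0, 0, 0], [0, 0, 35, 0, 0, 0, 0], [0, 0, 37, 0, 0, 0, 0], [0, 0, 38, 0, 0, 0, 0], [0, 0, 38, 0, 0, 0, 0]]

```text
t: 8.05
ee_pos: [0.6348, 0.0099, 0.1406]
tcp_rot: [1.933, 2.476, 0.0]
ft_force: [0.7, 0.6, -5.7]
gripper_width: 0.0105
grip_force: 78.4
```

apply_moves:
  rows:
    - [[0, 0, 1, 0, 0, 0, 0], [0, 0, 2, 0, 0, 0, 0], [0, 0, 2.5, 0, 0, 0, 0], [0, 0, 3, 0, 0, 0, 0], [0, 0, 3, 0, 0, 0, 0], [0, 0, 3, 0, 0, 0, 0]]

```text
t: 8.55
ee_pos: [0.6351, 0.0099, 0.1382]
tcp_rot: [1.933, 2.475, 0.001]
ft_force: [0.8, -0.5, -0.7]
gripper_width: 0.0102
grip_force: 79.0
```

The force has dropped to about zero, so the rack is standing on the floor at the expected height. I'll release and lift.

apply_moves:
  rows:
    - [[0, 0, 0, 0, 0, 0, 60], [0, 0, 0, 0, 0, 0, 60], [0, 0, 0, 0, 0, 0, 60], [0, 0, 0, 0, 0, 0, 60], [0, 0, -10, 0, 0, 0, 60], [0, 0, -40, 0, 0, 0, 60], [0, 0, -80, 0, 0, 0, 100], [0, 0, -120, 0, 0, 0, 100], [0, 0, -150, 0, 0, 0, 100]]

```text
t: 9.3
ee_pos: [0.6347, 0.01, 0.2923]
tcp_rot: [1.931, 2.473, 0.003]
ft_force: [0.4, 0.2, 0.8]
gripper_width: 0.0841
grip_force: 0.0
```

Run:
```python
from h import *
go(456,-339,250,16.5)
```

```text
row [-295.1 -258.3   41.8] [ 0.23  0.11 -2.45] t 9.3 q6 [-0.17 -0.42]
```

apply_moves:
  rows:
    - [[-295, -258, 5, 0, 0, -2.5, 100], [-295, -258, 10, 0, 0, -2.5, 100], [-295, -258, 20, 0, 0, -2.5, 100], [-295, -258, 42, 0, 0, -2.5, 100], [-295, -258, 42, 0, 0, -2.5, 100], [-295, -258, 42, 0, 0, -2.5, 100], [-295, -258, 42, 0, 0, -2.5, 100], [-295, -258, 42, 0, 0, -2.5, 100], [-295, -258, 42, 0, 0, -2.5, 100], [-295, -258, 42, 0, 0, -2.5, 100]]

```text
t: 10.13
ee_pos: [0.4536, -0.3424, 0.2457]
tcp_rot: [-1.883, -2.515, 0.002]
ft_force: [-0.6, -0.6, -0.5]
gripper_width: 0.0855
grip_force: 0.0
```

Run:
```python
from h import *
go(456,-339,79,16.5)
p,w=cloud("side")
cv2.imwrite("pics/rackin.png",cv2.resize(p[130:240,230:370],(764,600),interpolation=cv2.INTER_CUBIC)[:,:,::-1])
a=np.radians(14); X=np.array([np.cos(a),np.sin(a)]); Y=np.array([-X[1],X[0]]);W0=np.array([.6336,.0138])
for n in("side","top"):
    p,w=cloud(n); gx=(w[...,:2]-W0)@X; gy=(w[...,:2]-W0)@Y
    m=(abs(gx)<.06)&(abs(gy)<.075)&(w[...,2]>.147)&(w[...,2]<.18); print(n,m.sum(),np.median(w[m],0),rect(w[m]),np.percentile(w[m][:,2],95))
    if n=="top": cv2.imwrite("pics/topin.png",cv2.resize(p[90:220,280:400],(554,600),interpolation=cv2.INTER_CUBIC)[:,:,::-1])
```

```text
row [  2.7   3.4 166.7] [-0.05  0.03 -0.15] t 10.13 q6 [-0.85 -1.14]
side 107 [0.63018589 0.02336072 0.16140312] (array([634.1,  18.4]), array([ 14. , 103.3]), 15.9) 0.16518046770492456
top 151 [0.6303538  0.01309619 0.16024071] (array([631.8,  14. ]), array([ 13.5, 102.5]), 13.8) 0.16526992947917385
```

View pics/topin.png

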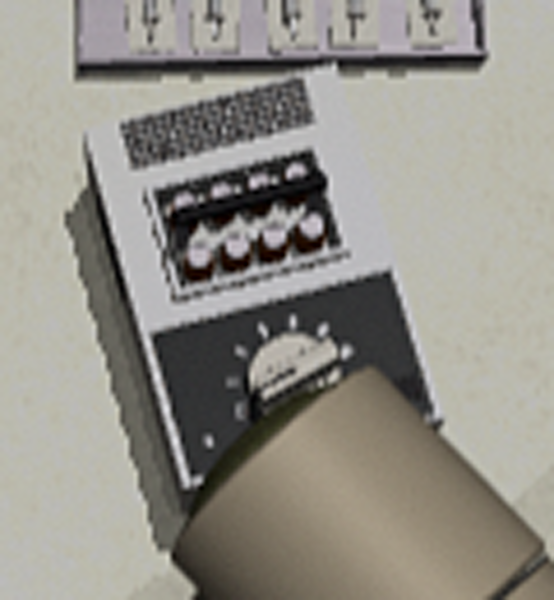

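The top view shows the rack seated in the well. The dial's black pointer line is at the off ring (240,412). Now I'll grip the cover.

apply_moves:
  rows:
    - [[2, 2.5, 10, 0, 0, 0, 100], [2, 2.5, 50, 0, 0, 0, 100], [2, 2.5, 90, 0, 0, 0, 100], [2, 2.5, 130, 0, 0, 0, 100], [2, 2.5, 155, 0, 0, 0, 100], [2, 2.5, 165, 0, 0, 0, 100], [2, 2.5, 165, 0, 0, 0, 100], [2, 2.5, 165, 0, 0, 0, 0], [2, 2.5, 165, 0, 0, 0, 0], [2, 2.5, 165, 0, 0, 0, 0]]
  force: 40

```text
t: 11.12
ee_pos: [0.4587, -0.3367, 0.0826]
tcp_rot: [1.876, 2.515, -0.001]
ft_force: [-0.7, -0.5, -0.1]
gripper_width: 0.0514
grip_force: 0.0
```

apply_moves:
  rows:
    - [[0, 0, 0, 0, 0, 0, 0], [0, 0, 0, 0, 0, 0, 0], [0, 0, 0, 0, 0, 0, 0], [0, 0, 0, 0, 0, 0, 0], [0, 0, 0, 0, 0, 0, 0], [0, 0, 0, 0, 0, 0, 0]]

```text
t: 11.62
ee_pos: [0.4579, -0.3365, 0.0813]
tcp_rot: [1.878, 2.517, -0.0]
ft_force: [-1.7, 0.7, 5.8]
gripper_width: 0.0131
grip_force: 39.8
```

apply_moves:
  rows:
    - [[0, 0, 0, 0, 0, 0, 0], [0, 0, -5, 0, 0, 0, 0], [0, 0, -20, 0, 0, 0, 0], [0, 0, -45, 0, 0, 0, 0], [0, 0, -80, 0, 0, 0, 0], [0, 0, -115, 0, 0, 0, 0], [0, 0, -150, 0, 0, 0, 0], [0, 0, -180, 0, 0, 0, 0], [0, 0, -200, 0, 0, 0, 0], [0, 0, -207, 0, 0, 0, 0]]
  force: 60

```text
t: 12.45
ee_pos: [0.4582, -0.3366, 0.291]
tcp_rot: [1.876, 2.514, -0.001]
ft_force: [0.9, 0.5, -2.5]
gripper_width: 0.0127
grip_force: 58.7
```

Run:
```python
from h import *
go(633.5,14,290,14)
```

```text
row [286.1 267.8   0.3] [0.14 0.26 2.54] t 12.45 q6 [-0.84 -1.13]
```

apply_moves:
  rows:
    - [[10, 9, 0, 0, 0, 0, 0], [32, 30, 0, 0, 0, 0, 0], [62, 58, 0, 0, 0, 1, 0], [92, 86, 0, 0, 0, 1, 0], [122, 114, 0, 0, 0, 2, 0], [152, 142, 0, 0, 0, 2, 0], [182, 170, 0, 0, 0, 2.5, 0], [212, 198, 0, 0, 0, 2.5, 0], [242, 226, 0, 0, 0, 2.5, 0], [266, 249, 0, 0, 0, 2.5, 0]]

```text
t: 13.28
ee_pos: [0.621, -0.0065, 0.2853]
tcp_rot: [-1.929, -2.475, 0.002]
ft_force: [-0.1, -1.6, -2.3]
gripper_width: 0.0125
grip_force: 58.7
```

Run:
```python
from h import *
go(633.5,14,290,14)
```

```text
row [16.8 17.1 -4.7] [-0.19 -0.13  0.13] t 13.28 q6 [-0.2  -0.45]
```

apply_moves:
  rows:
    - [[12, 12, -2, 0, 0, 0, 0], [18, 17, -3, 0, 0, 0, 0], [18, 17, -3, 0, 0, 0, 0], [18, 17, -3, 0, 0, 0, 0], [18, 17, -3, 0, 0, 0, 0]]

```text
t: 13.7
ee_pos: [0.6324, 0.0101, 0.2901]
tcp_rot: [-1.935, -2.474, 0.001]
ft_force: [-0.8, -0.5, -2.7]
gripper_width: 0.0123
grip_force: 58.7
```

```bash
cat > chk.py <<'E'
from h import *
a=np.radians(14); X=np.array([np.cos(a),np.sin(a)]); Y=np.array([-X[1],X[0]]);W0=np.array([.6336,.0138])
s,M=state();T=s["ee_pos"];u=T[2]*1000
print("TCP in well frame",((T[:2]-W0)@X*1000).round(1),((T[:2]-W0)@Y*1000).round(1),u.round(1))
p,w=cloud("side");gx=(w[...,:2]-W0)@X*1000; gy=(w[...,:2]-W0)@Y*1000; z=w[...,2]*1000
b=(z>u-76)&(z<u-16)
for n,v,o,m in(("+y face, want 68.5",gy,gx,b&(abs(gx)<38)&(gy>55)&(gy<95)),("-x face, want -45.7",gx,gy,b&(abs(gy)<60)&(gx<-30)&(gx>-70))):
    print(n,m.sum(),np.percentile(v[m],[5,25,50,75,95]).round(1),"slope deg",np.degrees(np.polyfit(o[m],v[m],1)[0]).round(1))
m=(abs(gx)<70)&(abs(gy)<90)&(z>u-100)&(z<u-10); print("z lo",np.percentile(z[m],[1,5]).round(1)-u)
E
python3 chk.py; python3 -c "
from h import *
go(633.5,14,100,14)"
```

```text
TCP in well frame -2.0 -3.3 290.1
+y face, want 68.5 390 [59.8 62.3 63.9 65.2 67.3] slope deg 0.3
-x face, want -45.7 326 [-51.1 -49.7 -48.9 -48.1 -46.6] slope deg 0.6
z lo [-78.0961455 -73.8961455]
row [  3.6   2.1 190.4] [-0.04 -0.   -0.06] t 13.75 q6 [-0.17 -0.41]
```

apply_moves:
  rows:
    - [[3, 2, 0, 0, 0, 0, 0], [4.2, 2.5, 5, 0, 0, 0, 0], [4.2, 2.5, 15, 0, 0, 0, 0], [4.2, 2.5, 30, 0, 0, 0, 0], [4.2, 2.5, 45, 0, 0, 0, 0], [4.2, 2.5, 58, 0, 0, 0, 0], [4.2, 2.5, 68, 0, 0, 0, 0], [4.2, 2.5, 74, 0, 0, 0, 0], [4.2, 2.5, 74, 0, 0, 0, 0], [4.2, 2.5, 74, 0, 0, 0, 0]]

```text
t: 14.58
ee_pos: [0.6345, 0.0158, 0.2169]
tcp_rot: [1.933, 2.476, 0.0]
ft_force: [-1.2, 0.6, -1.8]
gripper_width: 0.0131
grip_force: 58.7
```

```bash
python3 chk.py
```

```text
TCP in well frame 1.4 1.7 216.9
+y face, want 68.5 364 [64.5 67.2 68.7 70.5 72.5] slope deg -0.1
-x face, want -45.7 287 [-47.6 -46.2 -45.5 -44.5 -43.5] slope deg 0.2
z lo [-97.44304908 -76.74304908]
```

Aligned. I'll lower it the last 31 mm or so, gently.

apply_moves:
  rows:
    - [[0, -0.5, 4, 0, 0, 0, 0], [0, -0.5, 9, 0, 0, 0, 0], [0, -0.5, 14, 0, 0, 0, 0], [0, -0.5, 19, 0, 0, 0, 0], [0, -0.5, 23, 0, 0, 0, 0], [0, -0.5, 26, 0, 0, 0, 0], [0, -0.5, 28, 0, 0, 0, 0], [0, -0.5, 28, 0, 0, 0, 0]]

```text
t: 15.3
ee_pos: [0.6338, 0.0158, 0.1881]
tcp_rot: [-1.933, -2.476, 0.001]
ft_force: [-0.2, -0.3, -2.0]
gripper_width: 0.0129
grip_force: 58.7
```

apply_moves:
  rows:
    - [[0, 0, 1, 0, 0, 0, 0], [0, 0, 2, 0, 0, 0, 0], [0, 0, 3, 0, 0, 0, 0], [0, 0, 3.5, 0, 0, 0, 0], [0, 0, 3.5, 0, 0, 0, 0], [0, 0, 3.5, 0, 0, 0, 0]]

```text
t: 15.8
ee_pos: [0.634, 0.0158, 0.1864]
tcp_rot: [1.932, 2.475, 0.001]
ft_force: [-3.0, 0.6, 5.6]
gripper_width: 0.0126
grip_force: 59.7
```

apply_moves:
  rows:
    - [[0, 0, 0, 0, 0, 0, 50], [0, 0, 0, 0, 0, 0, 50], [0, 0, 0, 0, 0, 0, 50], [0, 0, 0, 0, 0, 0, 50], [0, 0, -10, 0, 0, 0, 50], [0, 0, -40, 0, 0, 0, 50], [0, 0, -70, 0, 0, 0, 50], [0, 0, -70, 0, 0, 0, 50]]

```text
t: 16.47
ee_pos: [0.6355, 0.0156, 0.2622]
tcp_rot: [1.927, 2.469, 0.009]
ft_force: [-0.1, -1.5, 0.2]
gripper_width: 0.0429
grip_force: 0.0
```

Run:
```python
from h import *
go(521,-14.3,230,29)
```

```text
row [  -1.1 -118.7   31. ] [  0.56   0.33 -14.95] t 16.47 q6 [-0.16 -0.41]
```

apply_moves:
  rows:
    - [[-1, -40, 0, 0, 0, -5, 50], [-1, -80, 5, 0, 0, -10, 50], [-1, -118.5, 20, 0, 0, -15, 50], [-1, -118.5, 31, 0, 0, -15, 50], [-1, -118.5, 31, 0, 0, -15, 50], [-1, -118.5, 31, 0, 0, -15, 50]]

```text
t: 16.97
ee_pos: [0.5199, -0.0141, 0.2251]
tcp_rot: [1.594, 2.705, 0.001]
ft_force: [-0.2, -0.7, 0.8]
gripper_width: 0.0428
grip_force: 0.0
```

Run:
```python
from h import *
go(521,-14.3,118,29.5)
p,w=cloud("side")
a=p[130:240,230:370]; 
q,w2=cloud("top"); b=q[80:220,280:400]
cv2.imwrite("pics/cover_on.png",np.hstack([cv2.resize(a,(420,330)),cv2.resize(b,(330,330))])[:,:,::-1])
X=np.array([np.cos(np.radians(14)),np.sin(np.radians(14))]);Y=np.array([-X[1],X[0]]);W0=np.array([.6336,.0138])
for n,w in(("side",w),("top",w2)):
    gx=(w[...,:2]-W0)@X; gy=(w[...,:2]-W0)@Y;z=w[...,2]
    m=(abs(gx)<.055)&(abs(gy)<.075)
    for lo,hi in((.165,.19),(.195,.22)):
        k=m&(z>lo)&(z<hi)
        if k.sum()>5:
            A=np.c_[gx[k],gy[k],np.ones(k.sum())]; print(n,lo,k.sum(),rect(w[k]),np.median(z[k]).round(4),"tilt deg",np.degrees(np.linalg.lstsq(A,z[k],rcond=None)[0][:2]).round(2))
    k=(abs(gx+.116)<.04)&(abs(gy)<.04)&(z>.13)&(z<.15); print(n,"dialbar",k.sum(), rect(w[k]) if k.sum()>5 else '')
```

```text
row [ -0.6   0.8 107.1] [ 0.07  0.06 -0.51] t 16.97 q6 [-0.26 -0.76]
side 0.165 714 (array([636.2,  15.5]), array([103.4, 147.6]), 13.7) 0.1769 tilt deg [ 1.37 -1.21]
side 0.195 92 (array([634.9,  16.5]), array([15.9, 80.7]), 14.9) 0.2096 tilt deg [12.81 -2.4 ]
side dialbar 69 (array([522.7, -10.3]), array([16.1, 62. ]), 27.9)
top 0.165 355 (array([632.4,  13.7]), array([101.6, 140.1]), 13.5) 0.1744 tilt deg [0.02 0.2 ]
top dialbar 0
```

View pics/cover_on.png

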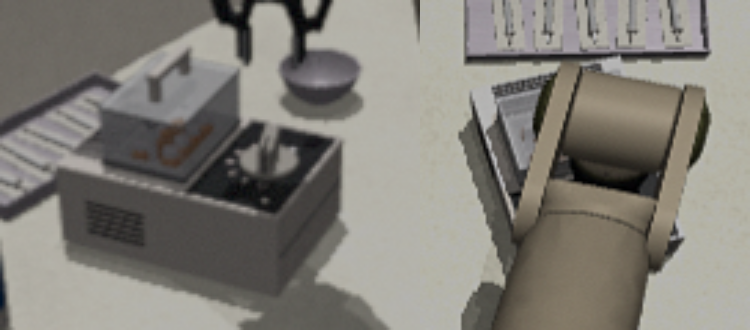

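The cover sits level with its top at 174.4 mm (175 expected), and the rack is inside. Now the dial.

apply_moves:
  rows:
    - [[-0.5, 0.8, 5, 0, 0, -0.5, 50], [-0.5, 0.8, 40, 0, 0, -0.5, 50], [-0.5, 0.8, 75, 0, 0, -0.5, 50], [-0.5, 0.8, 98, 0, 0, -0.5, 50], [-0.5, 0.8, 107, 0, 0, -0.5, 50], [-0.5, 0.8, 107, 0, 0, -0.5, 50], [-0.5, 0.8, 107, 0, 0, -0.5, 0], [-0.5, 0.8, 107, 0, 0, -0.5, 0], [-0.5, 0.8, 107, 0, 0, -0.5, 0], [-0.5, 0.8, 107, 0, 0, -0.5, 0]]
  force: 40

```text
t: 17.9
ee_pos: [0.5227, -0.0134, 0.1191]
tcp_rot: [1.579, 2.709, 0.007]
ft_force: [8.1, 6.4, -2.0]
gripper_width: 0.0149
grip_force: 43.5
```

apply_moves:
  rows:
    - [[0, 0, 0, 0, 0, 0, 0], [0, 0, 0, 0, 0, 0, 0], [0, 0, 0, 0, 0, 0, 0]]

```text
t: 18.15
ee_pos: [0.5226, -0.0133, 0.1191]
tcp_rot: [1.578, 2.709, 0.007]
ft_force: [8.4, 6.1, -1.8]
gripper_width: 0.0147
grip_force: 43.5
```

Run:
```python
from h import *
go(521,-14.3,118,29.5)
```

```text
row [-0.  -1.9  1.1] [0.4  0.18 0.04] t 18.15 q6 [-0.25 -0.77]
```

A 10 N side load means the dial is about 2 mm further along tool +y. I'll ease that off, then turn 150° clockwise (positive about tool z).

apply_moves:
  rows:
    - [[0, 1.5, 0, 0, 0, 0, 0], [0, 1.5, 0, 0, 0, 6, 0], [0, 1.5, 0, 0, 0, 12, 0], [0, 1.5, 0, 0, 0, 18, 0], [0, 1.5, 0, 0, 0, 24, 0], [0, 1.5, 0, 0, 0, 30, 0], [0, 1.5, 0, 0, 0, 36, 0], [0, 1.5, 0, 0, 0, 42, 0], [0, 1.5, 0, 0, 0, 48, 0], [0, 1.5, 0, 0, 0, 48, 0]]
  force: 60

```text
t: 18.98
ee_pos: [0.5238, -0.013, 0.1192]
tcp_rot: [2.551, 1.827, 0.009]
ft_force: [8.0, 4.1, -0.1]
gripper_width: 0.0145
grip_force: 63.2
```

Run:
```python
from h import *
s,M=state(); print("psi",np.degrees(np.arctan2(M[1,1],M[0,1])).round(1),(M.T@s["ft_force"]).round(1),s["ft_torque"].round(2),s["gripper_width"])
go(522.6,-13.3,119,-120.5)
```

```text
psi -18.8 [6.4 6.2 0.1] [ 0.66 -0.9   0.12] 0.014492785581803112
row [-0.6 -1.1  0.2] [  0.17  -0.44 101.71] t 18.98 q6 [-0.25  0.08]
```

apply_moves:
  rows:
    - [[1, 1, 0, 0, 0, 6, 0], [1, 1, 0, 0, 0, 12, 0], [1, 1, 0, 0, 0, 18, 0], [1, 1, 0, 0, 0, 24, 0], [1, 1, 0, 0, 0, 30, 0], [1, 1, 0, 0, 0, 36, 0], [1, 1, 0, 0, 0, 42, 0], [1, 1, 0, 0, 0, 48, 0], [1, 1, 0, 0, 0, 54, 0], [1, 1, 0, 0, 0, 54, 0]]

```text
t: 19.82
ee_pos: [0.5249, -0.0137, 0.1192]
tcp_rot: [3.103, 0.47, 0.01]
ft_force: [5.2, -3.6, 0.6]
gripper_width: 0.0146
grip_force: 63.2
```

Run:
```python
from h import *
s,M=state(); print("psi",np.degrees(np.arctan2(M[1,1],M[0,1])).round(1),(M.T@s["ft_force"]).round(1),s["ft_torque"].round(2),s["gripper_width"])
go(523.8,-13,119,-120.5)
```

```text
psi -72.8 [ 3.9  5.  -0.6] [-0.46 -0.7   0.13] 0.014636282684713968
row [-0.9 -1.   0.2] [ 0.1  -0.41 47.72] t 19.82 q6 [-0.25  1.02]
```

apply_moves:
  rows:
    - [[0, 0, 0, 0, 0, 6, 0], [0, 0, 0, 0, 0, 12, 0], [0, 0, 0, 0, 0, 18, 0], [0, 0, 0, 0, 0, 24, 0], [0, 0, 0, 0, 0, 30, 0], [0, 0, 0, 0, 0, 36, 0], [0, 0, 0, 0, 0, 42, 0], [0, 0, 0, 0, 0, 48, 0], [0, 0, 0, 0, 0, 48, 0], [0, 0, 0, 0, 0, 48, 0]]

```text
t: 20.65
ee_pos: [0.5249, -0.0147, 0.1192]
tcp_rot: [3.028, -0.826, 0.012]
ft_force: [4.4, -9.2, 0.1]
gripper_width: 0.0149
grip_force: 63.1
```

apply_moves:
  rows:
    - [[0, 0, 0, 0, 0, 0, 45], [0, 0, 0, 0, 0, 0, 45], [0, 0, 0, 0, 0, 0, 45], [0, 0, 0, 0, 0, 0, 45], [0, 0, -15, 0, 0, 0, 45], [0, 0, -50, 0, 0, 0, 45], [0, 0, -90, 0, 0, 0, 45], [0, 0, -130, 0, 0, 0, 45], [0, 0, -150, 0, 0, 0, 45]]

```text
t: 21.4
ee_pos: [0.5233, -0.0125, 0.2721]
tcp_rot: [-3.031, 0.825, -0.01]
ft_force: [0.3, -0.2, 0.5]
gripper_width: 0.0384
grip_force: 0.0
```

Run:
```python
from h import *
go(330,-330,290,-80)
p,w=cloud("side")
k=(abs(w[...,0]-.522)<.05)&(abs(w[...,1]+.012)<.045)&(w[...,2]>.128)&(w[...,2]<.15); print(k.sum(),rect(w[k]))
```

```text
row [ -5.7 371.6 -18.6] [ 2.000e-02 -3.800e-01 -4.044e+01] t 21.4 q6 [-0.25  1.85]
90 (array([523.7, -11.5]), array([17.6, 67.2]), 60.3)
```

apply_moves:
  rows:
    - [[-5, 372, -18, 0, 0, 0, 45], [-5, 372, -18, 0, 0, 0, 45], [-5, 372, -18, 0, 0, 0, 45], [-5, 372, -18, 0, 0, 0, 45], [-5, 372, -18, 0, 0, 0, 45], [-5, 372, -18, 0, 0, 0, 45], [-5, 372, -18, 0, 0, 0, 45], [-5, 372, -18, 0, 0, 0, 45], [-5, 372, -18, 0, 0, 0, 45], [-5, 372, -18, 0, 0, 0, 45]]

```text
t: 22.28
ee_pos: [0.3268, -0.3354, 0.2848]
tcp_rot: [3.027, -0.834, -0.001]
ft_force: [-0.7, 0.4, -0.3]
gripper_width: 0.0386
grip_force: 0.0
```

Run:
```python
from h import *
p,w=cloud("top")
k=(abs(w[...,0]-.522)<.05)&(abs(w[...,1]+.012)<.045)&(w[...,2]>.13)&(w[...,2]<.15); print(k.sum(),rect(w[k]))
X=np.array([np.cos(np.radians(14)),np.sin(np.radians(14))]);Y=np.array([-X[1],X[0]]);W0=np.array([.6336,.0138])
gx=(w[...,:2]-W0)@X; gy=(w[...,:2]-W0)@Y;z=w[...,2]
k=(abs(gx)<.06)&(abs(gy)<.08)&(z>.168)&(z<.18); A=np.c_[gx[k],gy[k],np.ones(k.sum())]
print(k.sum(),rect(w[k]),np.median(z[k]),np.degrees(np.linalg.lstsq(A,z[k],rcond=None)[0][:2]))
cv2.imwrite("pics/end.png",cv2.resize(p[90:220,280:400],(554,600),interpolation=cv2.INTER_CUBIC)[:,:,::-1])
```

```text
109 (array([520.8, -13.6]), array([16.4, 60.6]), 59.7)
1338 (array([632.7,  13.4]), array([101.9, 140.5]), 14.2) 0.17443030679361027 [-0.05234806 -0.02358418]
```

View pics/end.png

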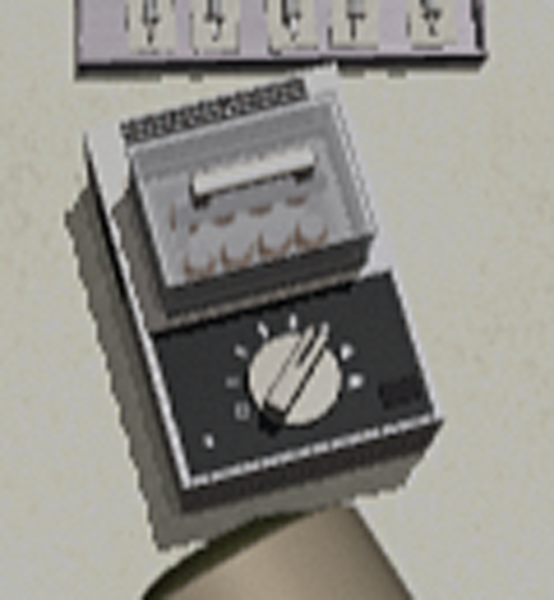

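The top view shows the cover level around the collar (top at 174.4 mm, 0.05° tilt) over the rack. The dial's pointer end is at (318,332), at the fifth mark on from the off ring at (242,410).

```bash
python3 -c "
from station import *
print(hand_in())"
```

```text
the job is handed in; nothing more can be done
None
```

The rack is down in the well, the cover sits level and fully down around the collar, and the dial is at setting 5; I handed the job in with about 22 s on the robot's clock.

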